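# Unlock the probe-station loading stage and hold its sprung carriage at the index

## Task

Free the probe station's loading stage and hold it open for loading: with the mallet in hand, drive the raised lock pin all the way down (keep the gripper itself off the pin), then lay or stand the mallet on the bench clear of the stage. Then take the carriage (its upright post is the handle), pull it out against its spring until its pointer lines up with the brass index, and finish while still holding it there. Leave the jar, the screwdriver and the chip tray where they are.

Things in the scene. Friction and masses are not known exactly. Their poses are not given: they have to be found in the camera images.
- stage_top (a point): Loading stage: a fixed black base plate 300 x 200 x 22 mm on the bench. This point is the centre of its top face, 22 mm above the bench; x runs along the rails (the carriage is pulled towards -x), y to the left, z up. The tallest thing on it is the pull post, top 90 mm above the bench.
- lock_pin (a joint): Travel of the lock pin, m: 0 fully raised, 0.014 fully down on its stop; starts between 0 and 0.002. A light spring pushes it up but a tight bush keeps it wherever it is left; moving it down takes about 7 to 9 N. While up (below about 0.010) it blocks the carriage's side arm, so the carriage can only be pulled about 20 mm.
- pin_top (a point): Centre of the flat top of the lock pin: a steel cap 16 mm in diameter in a brass bush, 20 mm towards +x and 55 mm towards +y of the stage centre. It is 46 mm above the bench when raised, 32 mm when fully down. The carriage's side arm (62 x 12 mm, top 44 mm above the bench) starts 30 mm behind (+x of) the pin's axis; the carriage's body is 47 mm to the right of the axis.
- carriage (a joint): How far the carriage is pulled out, m: 0 fully home, 0.12 at most; pulling goes towards -x of the stage. A spring draws it home: about 3 N at 0, about 9 N at 0.095.
- pull_post (a point): Pull post of the carriage: an upright round steel post 20 mm in diameter, from 44 to 90 mm above the bench, standing at the robot end of the aluminium carriage. This point is on its axis 70 mm above the bench; it moves with the carriage. The carriage's white platen, top 47 mm above the bench, begins 31 mm behind the post's axis.
- pointer (a point): Tip of the carriage's pointer: a steel blade 4 mm thick that sticks out of the carriage's right (-y) side, top 44 mm above the bench; this point is at the centre of its end and moves with the carriage.
- index_mark (a point): Brass index on the right (-y) edge of the stage: a block 22 x 14 x 12 mm with an upright blade 4 mm thick on top. This point is on the blade's top centre line, on the side facing the carriage, 44 mm above the bench. Fixed, but its place along the stage differs from time to time. Axes as the stage's: pointer and index line up when they have the same x along the stage.
- mallet_grip (a point): Soft-faced mallet, 0.3 kg, standing on one face of its head, an upright dark cylinder with white faces, 36 mm in diameter, 72 mm tall. A wooden handle 18 mm wide, 20 mm high sticks out level from mid-head, ending 162 mm from the head's axis. This point: on the handle's centre line, 45 mm from the head's axis, 36 mm above the lower face; x points to the head, z up.
- mallet_face (a point): Centre of the lower face of the mallet's head (the striking face), 45 mm towards x from and 36 mm below mallet_grip. The mallet's centre of mass lies about 9 mm from the head's axis towards the handle.
- jar: Bystander: a closed jar 56 mm in diameter and 70 mm tall; origin at the centre of its underside.
- driver: Bystander: a screwdriver with a black handle 26 mm thick lying on the bench, 170 mm long; origin below its middle, x towards its tip.
- chip_tray: Bystander: a black divided tray 90 x 70 x 22 mm; origin at the centre of its underside.

How it is judged:
By the outcome, as a careful person would: the job done as asked, in the order asked, and still so for the second after the job is handed in, while the arm keeps its last pose, push and grip.
It also fails if it takes over 48 s, if anything falls off the work surface, if the arm or the gripper's body presses on something with over 40 N, if the wrist force passes 120 N, or if a joint passes its speed limit or range.

## Robot

A 6-joint arm with a two-finger parallel gripper is mounted at the origin on the work surface. World frame = base frame: x ahead of the robot, y to its left, z up, the work surface at z = 0. Lengths are in m, angles in rad, forces in N, time in s.
With the tool pointing down it reaches from about 0.325 to 0.925 m from the base axis. Payload 3.1 kg.
Tool frame: the origin (TCP) lies at the very end of the fingers, on their centre line; the grasp point (between the pads) lies 19 mm behind it; z points along the fingers, y is the line along which they close (so a half turn about z gives the same grasp; the last joint's range is limited). The gripper opens to 85 mm and grips with 20 to 120 N. Pads are 22 mm wide; open, the fingers measure 114 mm over their backs; the gripper's body (76 mm by 85 mm) begins 54 mm behind the grasp point. The pads swing forward as they close: fully open they stand 13 mm farther back than shut.
Start: joints at [1.174, 0.217, 1.613, -0, 1.311, -0.112], TCP at [0.176, 0.6, 0.231] pointing down, gripper open.
Joint ranges: [-2.75, 2.75], [-0.78, 2.1], [0.31, 2.55], [-1.13, 4.27], [0.13, 2.63], [-2.58, 2.58]. Speed limits (rad/s): [2.79, 2.79, 3.14, 3.14, 3.14, 3.14].

## Interface

Orientations are given as a unit quaternion [w, x, y, z].
In Python, from bench import state, capture, camera_info, r, outline_of gives the robot as it stands.
- The arm moves only by the tool step_arm, never from a script. Its argument "targets" is a list of rows, each a list of 4 numbers: the shift along the tool's x, y, z in m, then the turn about the tool's z in degrees. A call has exactly 5 rows; each row shifts and turns the commanded pose from where the row before left it, along the tool's axes as they then stand; what a row does not reach is not made up. A row lasts 1/8 s, in which the tool goes at most 62.5 mm and 10.7 degrees, less where a joint would pass 70% of its speed; a pose out of reach is approached as far as the arm can. A call with a gripper value outside its range is refused whole. "jaw" is the opening in per cent of the stroke, from 0 (shut) to 100 (fully open), set as the call begins (left out, the last holds). The fingers move at their own pace and stop on an object; "grip_force" is the grip in N (left out, the last holds). Time passes only in rows, so rows that do not move let the fingers close, or fill a call up. It gives the time, the measured TCP pose, the force, the opening and the grip force at its end, in the units of the state.
- state(): the state, without advancing time (a new reading comes with each control period).
- capture(name): name is "scene" or "top" or "wrist"; returns the picture (400x640x3 uint8, blue, green, red); there is no depth.
- camera_info(name): a dict with "intrinsics" (3x3 intrinsics, pixels), "rvec" (rotation vector, rad) and "tvec" (3), from world to camera coordinates, as OpenCV has them. Camera axes: x right, y down, z forward; pixel columns grow to the right and rows downward; lengths in m; the calibration is good to about 2 mm. A picture is of the moment at which its call begins: read the wrist's pose just before it. camera_info takes no time and is no camera call; for the wrist camera it gives the pose at the moment of the call.
- r.finish_job(): hands the job in; it is judged then, once.
Trained networks look in the newest picture that a camera, given by its name, has taken for a name from the list of things; names that differ only in an ending like _2 or _b are one class to them, and where a whole thing is asked for, a point or a joint stands for the part that bears it (a point fixed in the world has none). Each returns a list of dicts, best first, with "confidence" (0 to 1); they miss things now and then, are a little off and sometimes report something else, mostly with a low value. They report only what shows in the picture. A call takes as long as a camera call.
- outline_of(camera, name): "region" (400x640 bool, what is visible of it) and "extent" ([left, top, right, bottom] in pixels, round what is visible of it).
The state is a dict: "time_s": time; "joint_positions": joint angles; "qd": joint speeds; "joint_torque": joint torques, N m; "ee_pos": TCP position; "eef_rot": TCP orientation; "ft_force": force on the tool from outside, world axes, zero at the start; "torque": the same for the moment, N m; "gripper_width": opening from 0.0 (shut) to 1.0 (fully open); "grasp_force": force on a finger pad.
Only numpy, scipy, OpenCV 4.12 (cv2) and the standard library are available. Lean on these libraries where they do the work, as an engineer would, in place of code of your own. Each camera call takes 0.05 s, during which the arm holds its last target. There are 200 camera calls.

## Working session

There is one attempt and no reset: what is moved stays moved. The work goes in short steps, Python scripts to look and compute and a tool call to move; the robot and the scene stay as the last step left them, time stands still between calls to the robot, and variables do not carry over. Pictures are saved under pics/ and viewed, at most 10 in all, crops included, and the job is handed in when it is done.

Besides the shell and the picture viewer there is one more tool, called by a JSON object that holds its "fn" and its "kwargs". step_arm: Moves the arm, as the interface text tells. Its arguments: {"type":"object","properties":{"targets":{"type":"array"},"jaw":{"type":"number"},"grip_force":{"type":"number"}},"required":["targets"]}

```bash
mkdir -p pics; python3 - <<'E'
from bench import *
import cv2,numpy as np
s=state();print(s)
for c in("top","scene"):
    im=capture(c);cv2.imwrite(f"pics/{c}0.png",im)
    i=camera_info(c);print(c,i)
    for n in("pull_post","mallet_grip","lock_pin","pointer","index_mark","jar","driver","chip_tray"):
        o=outline_of(c,n)
        for d in o[:2]:
            ys,xs=np.nonzero(d["region"]);print(n,round(d["confidence"],2),d["extent"],xs.mean().round(1),ys.mean().round(1))
E
```

```text
{'time_s': 0.0, 'joint_positions': array([ 1.17378012e+00,  2.17756109e-01,  1.61492017e+00,  6.58426910e-06,
        1.31128838e+00, -1.12215648e-01]), 'qd': array([ 0.00059466,  0.00091153, -0.00139043, -0.00107496, -0.00150587,
        0.00047452]), 'joint_torque': array([-4.45427049e-04, -3.96835399e+01, -3.03860664e+01, -2.51468964e-04,
        9.48167784e-03, -1.12527135e-05]), 'ee_pos': array([0.17527646, 0.59907977, 0.22997435]), 'eef_rot': array([-3.01801415e-04,  1.41920247e-01,  9.89877385e-01, -1.14696543e-03]), 'ft_force': array([-0.75770346,  0.03867314,  0.17222802]), 'torque': array([ 0.01667443, -0.0290268 , -0.01188176]), 'grasp_force': 0.0, 'gripper_width': 0.9984902479820602}
top {'intrinsics': array([[366.41626586,   0.        , 320.04395149],
       [  0.        , 366.41626586, 201.70202328],
       [  0.        ,   0.        ,   1.        ]]), 'rvec': array([ 2.12446853, -2.16484303,  0.16180384]), 'tvec': array([-0.04671641,  0.57812548,  0.8395598 ])}
pull_post 0.59 [285.9, 141.1, 348.5, 183.5] 325.1 161.9
pull_post 0.15 [443.7, 225.7, 456.1, 294.1] 449.6 268
[... 417 characters left out ...]
, 355.0, 246.4] 315.2 188.1
scene {'intrinsics': array([[416.02661232,   0.        , 325.46609856],
       [  0.        , 416.02661232, 198.99825058],
       [  0.        ,   0.        ,   1.        ]]), 'rvec': array([ 1.95352449,  0.92085466, -0.50567931]), 'tvec': array([-0.32854552, -0.18344626,  1.32925381])}
pull_post 0.87 [318.8, 208.9, 384.2, 262.7] 349.1 238.2
mallet_grip 0.97 [370.2, 138.6, 401.9, 178.4] 388.6 159.1
lock_pin 0.51 [364.2, 211.7, 370.9, 224.4] 365.8 217.4
index_mark 0.51 [290.8, 225.3, 302.2, 241.6] 294.4 231.1
jar 0.93 [463.8, 175.3, 495.5, 210.4] 476.8 192.8
driver 0.62 [140.1, 229.0, 180.6, 266.9] 154.4 243.6
chip_tray 0.63 [190.2, 296.3, 259.0, 362.1] 225.1 330.1
```

```bash
ls; ls pics
```

```text
pics
scene0.png
top0.png
```

```bash
python3 - <<'E'
import cv2
a=cv2.imread("pics/top0.png")[100:320,150:470]
cv2.imwrite("pics/topc.png",cv2.resize(a,None,fx=2.5,fy=2.5,interpolation=cv2.INTER_CUBIC))
a=cv2.imread("pics/scene0.png")[120:300,260:500]
cv2.imwrite("pics/scenec.png",cv2.resize(a,None,fx=3.3,fy=3.3,interpolation=cv2.INTER_CUBIC))
E
```

```text
(no output)
```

View pics/topc.png

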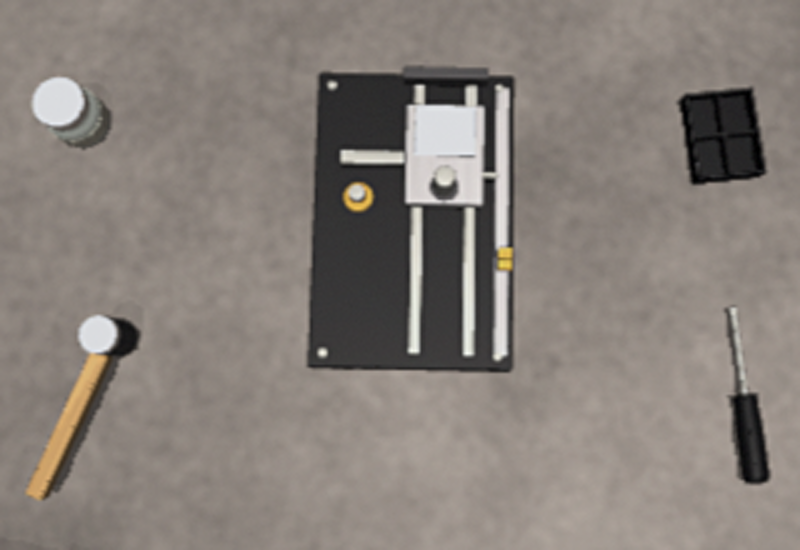

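View pics/scenec.png

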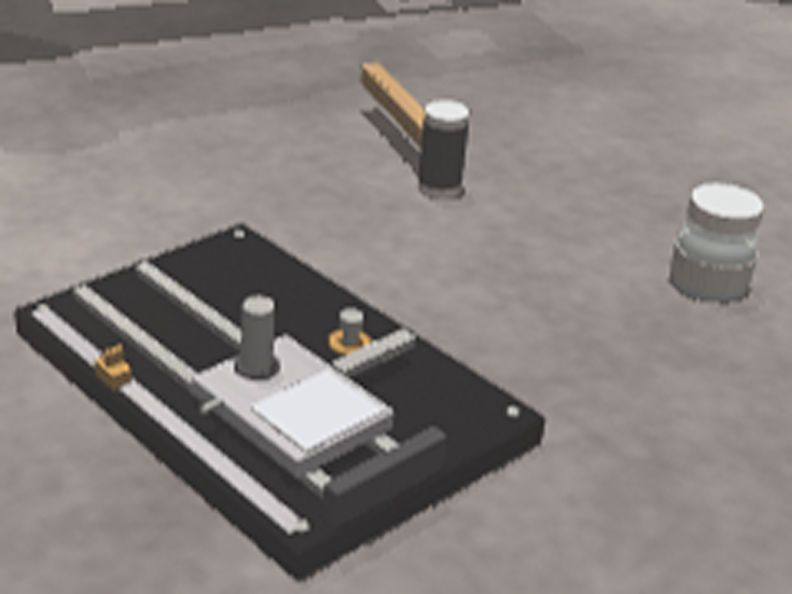

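The top view shows the mallet head at about full-image pixel (189,234) with its handle end at (165,297). The pin is at (293,177), the post top at (328,170), and the index at (352,204). The scene view confirms that the pin is raised and the carriage is home. Next I'll fit the poses using both views.

```bash
cat > h.py <<'E'
import cv2,numpy as np
from scipy.optimize import least_squares
from scipy.spatial.transform import Rotation as R
from bench import *
def proj(c,P):
    i=camera_info(c) if isinstance(c,str) else c
    return cv2.projectPoints(np.atleast_2d(np.float64(P)),i["rvec"],i["tvec"],i["intrinsics"],None)[0][:,0]
def back(c,uv,z):
    i=camera_info(c) if isinstance(c,str) else c
    Rm=cv2.Rodrigues(i["rvec"])[0];C=-Rm.T@i["tvec"].ravel()
    d=Rm.T@np.linalg.solve(i["intrinsics"],[uv[0],uv[1],1.]);return C+d*(z-C[2])/d[2]
def rig(p,L):
    c,s=np.cos(p[2]),np.sin(p[2]);L=np.float64(L)
    return np.c_[p[0]+c*L[:,0]-s*L[:,1],p[1]+s*L[:,0]+c*L[:,1],L[:,2]]
E
python3 - <<'E'
from h import *
t=lambda x,y:(150+x/2.5,100+y/2.5)
s=lambda x,y:(260+x/3.3,120+y/3.3)
# local (world z): stage
L=[[.15,.1,.022],[.15,-.1,.022],[-.15,-.1,.022],[-.15,.1,.022],[.02,.055,.046]]
T=[t(320,73),t(513,77),t(511,370),t(308,367),t(357,192)]
S=[s(543,418),None,s(17,316),s(240,225),s(350,314)]
def fit(L,T,S,x0):
    it,is_=camera_info("top"),camera_info("scene")
    def f(p):
        W=rig(p,L);a=proj(it,W);b=proj(is_,W)
        return np.concatenate([a[i]-T[i] for i in range(len(L)) if T[i]]+[b[i]-S[i] for i in range(len(L)) if S[i]])
    q=least_squares(f,x0,loss="soft_l1");print(q.x.round(4),np.degrees(q.x[2]).round(2),f(q.x).reshape(-1,2).round(1).tolist());return q.x
st=fit(L,T,S,[.55,0,0])
tri={"pin":(.046,t(357,192),s(350,314)),"post":(.09,t(444,174),s(257,302)),"pointer":(.044,t(496,175),s(203,411)),"index":(.044,t(499,259),s(119,349))}
for n,(z,a,b) in tri.items():
    for c,u in(("top",a),("scene",b)):
        w=back(c,u,z);d=w[:2]-st[:2];cc,ss=np.cos(st[2]),np.sin(st[2])
        print(n,c,w.round(4),"local",round(cc*d[0]+ss*d[1],4),round(-ss*d[0]+cc*d[1],4))
for c,u,v in(("top",t(98,334),t(38,492)),("scene",s(446,111),s(370,68))):
    h=back(c,u,.072);e=back(c,v,.046);print("mallet",h.round(4),e.round(4),np.linalg.norm((h-e)[:2]),np.degrees(np.arctan2(*(h-e)[[1,0]])))
    
for n,u in dict(jar=t(58,98),tray=t(722,136),drv=t(745,395)).items():print(n,back("top",u,.07 if n=="jar" else .02).round(3))
print(R.from_quat(np.roll(state()["eef_rot"],-1)).as_matrix().round(3))
E
```

```text
[ 0.6177 -0.0472 -0.0398] -2.28 [[-0.4, -1.1], [1.0, -1.1], [1.1, 0.6], [-0.3, 0.1], [0.2, -0.4], [0.8, -0.9], [-1.7, -2.8], [0.3, -1.4], [0.0, -0.4]]
pin top [0.639  0.0073 0.046 ] local 0.0191 0.0554
pin scene [0.6411 0.0057 0.046 ] local 0.0212 0.0539
post top [ 0.6448 -0.0763  0.09  ] local 0.0282 -0.028
post scene [ 0.6426 -0.0772  0.09  ] local 0.026 -0.029
pointer top [ 0.6539 -0.1282  0.044 ] local 0.0393 -0.0794
pointer scene [ 0.6582 -0.1315  0.044 ] local 0.0438 -0.0826
index top [ 0.5711 -0.1286  0.044 ] local -0.0434 -0.0831
index scene [ 0.5763 -0.1322  0.044 ] local -0.038 -0.0865
mallet [0.5043 0.2447 0.072 ] [0.3613 0.3044 0.046 ] 0.1550214466554244 -22.64971783750964
mallet [0.507  0.2429 0.072 ] [0.3668 0.3012 0.046 ] 0.15187236312867183 -22.603300824886507
jar [0.731 0.291 0.07 ]
tray [ 0.696 -0.359  0.02 ]
drv [ 0.437 -0.364  0.02 ]
[[-0.96   0.281 -0.   ]
 [ 0.281  0.96   0.   ]
 [ 0.    -0.    -1.   ]]
```

{"fn": "step_arm", "kwargs": {"targets": [[0,0,0,6.3],[-0.05,-0.025,0,0],[-0.05,-0.025,0,0],[-0.05,-0.025,0,0],[-0.05,-0.025,0,0]], "jaw": 70}}

```text
time_s: 1.52
ee_pos: [0.3227, 0.4293, 0.2316]
eef_rot: [0.0, 0.196, 0.981, 0.0]
ft_force: [0.6, 0.6, -0.3]
gripper_width: 0.704
grasp_force: 0.0
```

{"fn": "step_arm", "kwargs": {"targets": [[-0.05,-0.025,0,0],[-0.05,-0.025,0,0],[-0.05,-0.025,0,0],[-0.04,-0.025,0.03,0],[0,0,0,0]]}}

```text
time_s: 2.15
ee_pos: [0.4586, 0.262, 0.1988]
eef_rot: [-0.002, 0.199, 0.98, -0.002]
ft_force: [-0.4, 0.6, -0.2]
gripper_width: 0.701
grasp_force: 0.0
```

```bash
cat >> h.py <<'E'
def tool(target,yaw):
    """remaining tool-frame shift and turn to bring TCP to target with tool-x at yaw deg"""
    s=state();M=R.from_quat(np.roll(s["eef_rot"],-1)).as_matrix()
    y=np.degrees(np.arctan2(M[1,0],M[0,0]));tr=-((yaw-y+180)%360-180)
    Z=R.from_euler("z",tr,degrees=True).as_matrix()
    d=np.array(target)-s["ee_pos"]
    print("t",round(s["time_s"],2),"pos",s["ee_pos"].round(4),"yaw",y.round(2),"tilt",M[:2,2].round(3),"F",s["ft_force"].round(1),"w",round(s["gripper_width"],3),"gf",round(s["grasp_force"],1))
    print("turn first",tr.round(2),"then shift",(Z.T@M.T@d).round(4))
E
python3 - <<'E'
from h import *
tool([.464,.2611,.017],157.4)
im=capture("wrist");cv2.imwrite("pics/w1.png",im);i=camera_info("wrist")
g=np.array([.464,.2611]);a=np.radians(-22.6);h=np.array([np.cos(a),np.sin(a)])
for n,P in dict(head=[*(g+.045*h),.072],hbase=[*(g+.027*h),.046],hend=[*(g-.117*h),.046]).items():print(n,proj(i,P).round(0))
for d in outline_of("wrist","mallet_grip")[:1]:print(d["confidence"],d["extent"])
E
```

```text
t 2.15 pos [0.4586 0.262  0.1988] yaw 157.1 tilt [-0.004 -0.002] F [-0.4  0.6 -0.2] w 0.701 gf 0.0
turn first -0.3 then shift [-0.0059  0.0019  0.1818]
head [[319. 245.]]
hbase [[319. 215.]]
hend [[318.  46.]]
0.65 [303.1, 43.0, 343.3, 260.8]
```

View pics/w1.png

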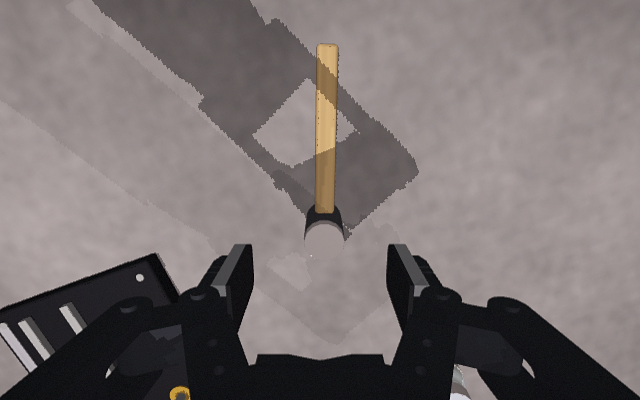

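The wrist view shows the handle running from (328,44) to (324,213), with the head top at about (324,238). That is a few mm right of my prediction, so I'll refine it.

```bash
python3 - <<'E'
from h import *
i=camera_info("wrist")
e=back(i,(327.5,44),.046);b=back(i,(324.5,212),.046);h=back(i,(324.5,238),.072)
y=np.degrees(np.arctan2(e[1]-b[1],e[0]-b[0]))
print(e,b,h,y,np.linalg.norm((e-b)[:2]))
u=(e-b)[:2]/np.linalg.norm((e-b)[:2])
g1=e[:2]-.117*u; g2=b[:2]+.027*u; g3=h[:2]+.045*u
print(g1,g2,g3)
g=(g1+g2)/2
tool([*g,.017],y)
E
```

```text
[0.35747665 0.31469158 0.046     ] [0.48876186 0.2579023  0.046     ] [0.50225168 0.25193853 0.072     ] 156.60841506994606 0.14304135011040736
[0.46486077 0.26824105] [0.46398091 0.26862165] [0.4609501  0.26980412]
t 2.25 pos [0.4585 0.265  0.201 ] yaw 157.3 tilt [-0.001  0.   ] F [-0.1  0.3  0.6] w 0.7 gf 0.0
turn first 0.69 then shift [-0.0043  0.0055  0.184 ]
```

```bash
python3 - <<'E'
from h import *
i=camera_info("wrist");im=capture("wrist");cv2.imwrite("pics/w2.png",im)
f=im.astype(int);m=(f[...,2]-f[...,0]>40);m[260:]=0
ys,xs=np.nonzero(m);print(ys.min(),ys.max(),len(xs))
t=xs[ys<ys.min()+25].mean();bb=xs[ys>ys.max()-25].mean();print(t,bb)
sl=(t-bb)/(-(ys.max()-ys.min()-25));mid=(xs.mean(),ys.mean())
e=back(i,(mid[0]+sl*(ys.min()-mid[1]),ys.min()),.046);b=back(i,(mid[0]+sl*(ys.max()-mid[1]),ys.max()),.046)
y=np.degrees(np.arctan2(e[1]-b[1],e[0]-b[0]));u=(e-b)[:2]/np.linalg.norm((e-b)[:2])
print(e,b,np.linalg.norm((e-b)[:2]),y)
g1=e[:2]-.117*u; g2=b[:2]+.027*u;print(g1,g2,b[:2]-.018*u)
tool([*((g1+g2)/2),.017],y)
E
```

```text
46 212 3331
323.0401529636711 320.5
[0.3575528  0.31101011 0.046     ] [0.48727638 0.25434399 0.046     ] 0.14156008455857455 156.40323452286145
[0.46476988 0.26417532] [0.46253398 0.26515201] [0.50377132 0.24713864]
t 2.3 pos [0.4586 0.2658 0.2017] yaw 157.38 tilt [0.    0.001] F [1.4 1.1 0.4] w 0.704 gf 0.0
turn first 0.98 then shift [-0.0051  0.0008  0.1847]
```

{"fn": "step_arm", "kwargs": {"targets": [[-0.005,0.001,0.03,1.0],[0,0,0.05,0],[0,0,0.05,0],[0,0,0.04,0],[0,0,0.01,0]]}}

```text
time_s: 2.92
ee_pos: [0.4611, 0.2648, 0.0193]
eef_rot: [-0.002, 0.204, 0.979, -0.001]
ft_force: [0.3, -0.2, 0.6]
gripper_width: 0.701
grasp_force: 0.0
```

{"fn": "step_arm", "kwargs": {"targets": [[0,0,0.004,0],[0,0,0,0],[0,0,0,0],[0,0,0,0],[0,0,0,0]], "jaw": 0, "grip_force": 110}}

```text
time_s: 3.55
ee_pos: [0.4652, 0.2651, 0.0195]
eef_rot: [0.001, 0.205, 0.979, 0.001]
ft_force: [-3.0, 0.4, 5.5]
gripper_width: 0.19
grasp_force: 107.2
```

```bash
python3 - <<'E'
from h import *
tool([.6,.024,.1],157.4)
E
```

```text
t 3.55 pos [0.4652 0.2651 0.0195] yaw 156.38 tilt [0.003 0.002] F [-3.   0.4  5.5] w 0.19 gf 107.2
turn first -1.02 then shift [-0.2173 -0.1706 -0.0805]
```

{"fn": "step_arm", "kwargs": {"targets": [[0,0,-0.02,0],[0,0,-0.03,0],[0,0,-0.05,0],[-0.03,-0.025,-0.02,0],[-0.045,-0.035,0,0]]}}

```text
time_s: 4.18
ee_pos: [0.5102, 0.1797, 0.1403]
eef_rot: [0.003, 0.203, 0.979, 0.001]
ft_force: [0.4, 0.1, -3.3]
gripper_width: 0.189
grasp_force: 107.5
```

{"fn": "step_arm", "kwargs": {"targets": [[-0.045,-0.035,0,0],[-0.045,-0.035,0,0],[-0.03,-0.025,0,0],[0,0,0,0],[0,0,0,0]]}}

```text
time_s: 4.8
ee_pos: [0.5793, 0.0443, 0.1367]
eef_rot: [-0.001, 0.205, 0.979, 0.0]
ft_force: [-0.5, 0.3, -3.4]
gripper_width: 0.183
grasp_force: 107.4
```

```bash
python3 - <<'E'
from h import *
for c in("top","scene","wrist"):
    cv2.imwrite(f"pics/{c}2.png",capture(c))
tool([.6,.024,.1],157.4)
a=cv2.imread("pics/scene2.png")[120:270,280:440];b=cv2.imread("pics/wrist2.png")[120:400]
a=cv2.resize(a,(480,450),interpolation=cv2.INTER_CUBIC);
cv2.imwrite("pics/m2.png",np.hstack([a,cv2.resize(b,(320,140)) if 0 else np.vstack([cv2.resize(b,(320,140)),cv2.resize(cv2.imread("pics/top2.png")[120:280,240:400],(320,310))])]))
E
```

```text
t 4.95 pos [0.5794 0.0452 0.137 ] yaw 156.46 tilt [-0.001  0.   ] F [ 0.1 -0.6 -2.9] w 0.188 gf 107.4
turn first -0.94 then shift [-0.0273 -0.0117  0.0369]
```

View pics/m2.png

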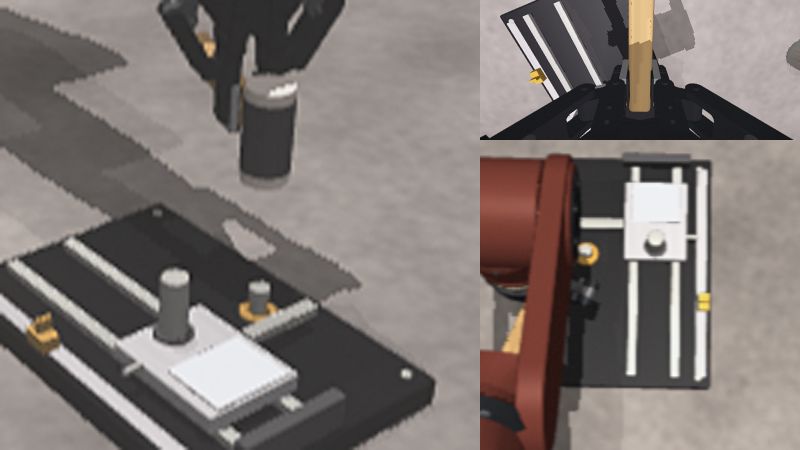

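The mallet is held level above the stage, with the head's lower face at about scene pixel (368,180). I'll check the predicted face position against the picture.

```bash
python3 - <<'E'
from h import *
s=state();p=s["ee_pos"];a=np.radians(156.46);u=np.array([np.cos(a),np.sin(a)])
h=p[:2]-.044*u;zb=p[2]-.0195
i=camera_info("scene");print("face",h,zb)
circ=lambda z:np.c_[h[0]+.018*np.cos(np.linspace(0,6.3,60)),h[1]+.018*np.sin(np.linspace(0,6.3,60)),np.full(60,z)]
A=np.vstack([proj(i,circ(zb)),proj(i,circ(zb+.072))]);print("pred L R bottom top",A.min(0),A.max(0))
print("bottom ctr",proj(i,[*h,zb]),"top ctr",proj(i,[*h,zb+.072]))
m=outline_of("scene","mallet_face")
for d in m[:2]:print(d["confidence"],d["extent"])
im=cv2.imread("pics/scene2.png")
for r in(155,165,175):print(r,im[r,352:386].sum(1))
print(im[170:188,368].sum(1))
pin=np.array([.640,.0065]);tool([*(pin+.044*u),.1],156.46)
E
```

```text
face [0.61968908 0.02767367] 0.1174551707074847
pred L R bottom top [359.8406643 144.040391 ] [379.56758474 183.11370149]
bottom ctr [[368.37957563 178.96779022]] top ctr [[370.61961154 147.66241142]]
0.81 [346.0, 127.8, 378.5, 180.0]
0.47 [460.9, 172.4, 494.1, 210.7]
155 [126 138 148 136 162 269 286 256 237 152 156 157 183 238 276 290 291 327
 326 318 317 318 311 287 250 179 227 481 463 461 459 453 447 443]
165 [468 466 462 464 467 470 474 482 204 149 165 167 170 164 164 168 171 170
 173 174 175 174 174 173 164 206 474 451 445 442 442 438 434 431]
175 [456 461 462 460 456 460 468 388 139 160 167 168 166 170 171 171 173 175
 174 176 171 176 173 167 170 508 483 472 472 476 479 487 493 494]
[173 172 173 174 173 173 176 173 166 217 314 357 350 411 470 473 462 450]
t 5.0 pos [0.5795 0.0453 0.1371] yaw 156.47 tilt [-0.001  0.   ] F [ 0.8  0.3 -3. ] w 0.192 gf 107.4
turn first 0.01 then shift [-0.027  -0.0114  0.0371]
```

{"fn": "step_arm", "kwargs": {"targets": [[-0.013,-0.005,0,0],[-0.014,-0.006,0,0],[0,0,0.03,0],[0,0,0.03,0],[0,0,0,0]]}}

```text
time_s: 5.62
ee_pos: [0.5982, 0.0227, 0.0741]
eef_rot: [-0.003, 0.205, 0.979, -0.001]
ft_force: [-0.4, 0.0, -3.3]
gripper_width: 0.191
grasp_force: 107.4
```

```bash
python3 - <<'E'
from h import *
im=capture("scene")
a=np.radians(156.46);u=np.array([np.cos(a),np.sin(a)]);pin=np.array([.640,.0065]);tool([*(pin+.044*u),.0515],156.46)
cv2.imwrite("pics/s3.png",cv2.resize(im[130:250,300:440],(700,600),interpolation=cv2.INTER_CUBIC))
i=camera_info("scene");h=state()["ee_pos"][:2]-.044*u
print(proj(i,[[*pin,.046],[*h,state()["ee_pos"][2]-.0195]]))
E
```

```text
t 5.67 pos [0.5999 0.0227 0.0761] yaw 156.35 tilt [-0.003  0.   ] F [-0.1  0.4 -3. ] w 0.187 gf 107.4
turn first -0.11 then shift [0.0007 0.0012 0.0246]
[[365.96143772 214.80970161]
 [365.87165185 210.92815375]]
```

View pics/s3.png

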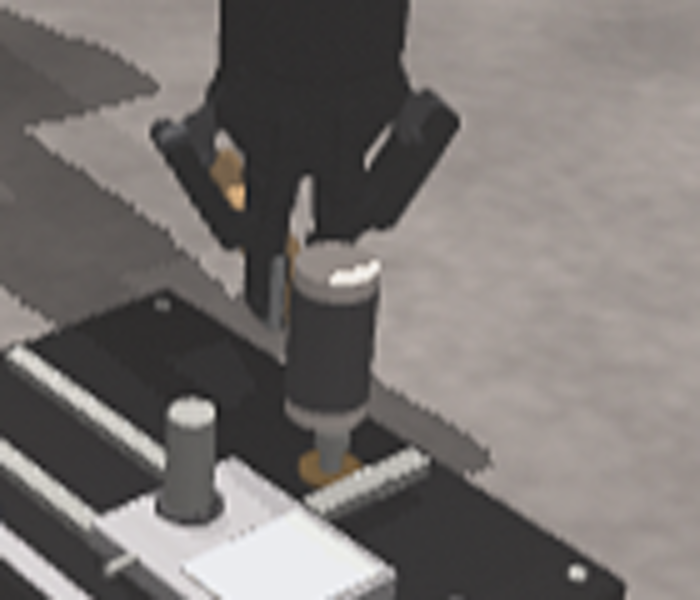

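The head is centred over the pin at (332,445) in the crop and clears the side arm. Next I'll press down.

{"fn": "step_arm", "kwargs": {"targets": [[0,0,0.006,0],[0,0,0.005,0],[0,0,0.005,0],[0,0,0.005,0],[0,0,0.004,0]]}}

```text
time_s: 6.3
ee_pos: [0.6014, 0.0232, 0.0537]
eef_rot: [0.001, 0.205, 0.979, 0.0]
ft_force: [-3.3, 0.1, 5.5]
gripper_width: 0.188
grasp_force: 108.5
```

{"fn": "step_arm", "kwargs": {"targets": [[0,0,0.003,0],[0,0,0.002,0],[0,0,0.001,0],[0,0,0,0],[0,0,0,0]]}}

```text
time_s: 6.92
ee_pos: [0.6014, 0.0234, 0.051]
eef_rot: [0.0, 0.204, 0.979, -0.0]
ft_force: [-11.3, 0.6, 21.6]
gripper_width: 0.189
grasp_force: 111.1
```

{"fn": "step_arm", "kwargs": {"targets": [[0,0,-0.01,0],[0,0,-0.03,0],[0,0,-0.04,0],[0.03,0.02,-0.01,0],[0.045,0.035,0,0]]}}

```text
time_s: 7.55
ee_pos: [0.5556, 0.1034, 0.138]
eef_rot: [0.002, 0.206, 0.979, 0.001]
ft_force: [0.6, 1.4, -2.3]
gripper_width: 0.188
grasp_force: 107.5
```

```bash
python3 - <<'E'
from h import *
im=capture("scene");t=capture("top")
a=np.radians(156.46);u=np.array([np.cos(a),np.sin(a)]);tool([.47,.262,.0195],156.46)
cv2.imwrite("pics/s4.png",cv2.resize(im[110:250,280:440],(686,600),interpolation=cv2.INTER_CUBIC))
i=camera_info("scene")
print(proj(i,[[.64,.0065,.046],[.64,.0065,.032]]))
E
```

```text
t 7.65 pos [0.5504 0.1076 0.1353] yaw 156.61 tilt [-0.004  0.002] F [-0.5 -0.9 -3.1] w 0.187 gf 107.6
turn first 0.15 then shift [0.1349 0.1094 0.1164]
[[365.96143772 214.80970161]
 [365.57305553 220.22090969]]
```

View pics/s4.png

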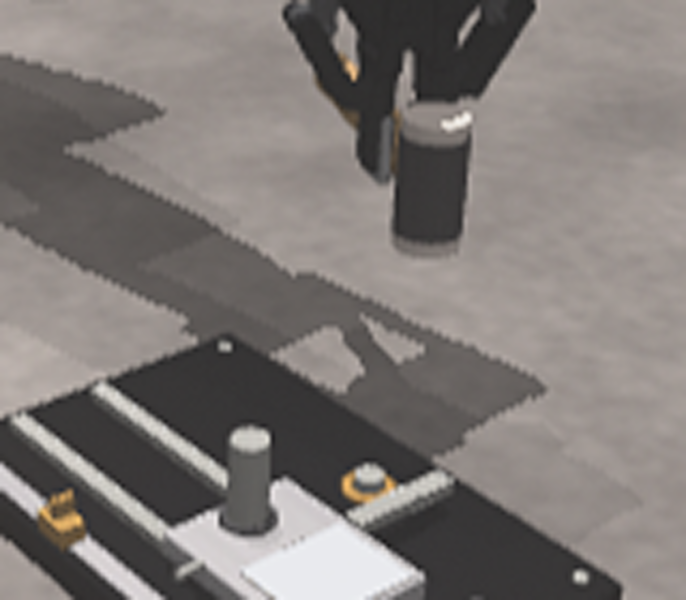

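The pin is down: its cap top is at scene row ≈219.7, where 220.2 is expected. I'll return the mallet to its original spot.

{"fn": "step_arm", "kwargs": {"targets": [[0.045,0.035,0,0],[0.045,0.035,0,0],[0.045,0.04,0.03,0],[0,0,0.04,0],[0,0,0.025,0]]}}

```text
time_s: 8.28
ee_pos: [0.4742, 0.2548, 0.0409]
eef_rot: [-0.001, 0.204, 0.979, -0.001]
ft_force: [0.2, -0.1, -2.7]
gripper_width: 0.187
grasp_force: 107.8
```

{"fn": "step_arm", "kwargs": {"targets": [[0,0,0.01,0],[0,0,0.006,0],[0,0,0.003,0],[0,0,0,0],[0,0,0,0]]}}

```text
time_s: 8.9
ee_pos: [0.4768, 0.2548, 0.0253]
eef_rot: [0.001, 0.205, 0.979, 0.0]
ft_force: [-0.4, -0.2, -2.7]
gripper_width: 0.19
grasp_force: 107.8
```

{"fn": "step_arm", "kwargs": {"targets": [[0,0,0.003,0],[0,0,0.002,0],[0,0,0.001,0],[0,0,0,0],[0,0,0,0]]}}

```text
time_s: 9.52
ee_pos: [0.476, 0.2548, 0.0196]
eef_rot: [-0.0, 0.205, 0.979, -0.0]
ft_force: [-4.0, -1.3, 6.2]
gripper_width: 0.189
grasp_force: 109.3
```

{"fn": "step_arm", "kwargs": {"targets": [[0,0,-0.002,0],[0,0,0,0],[0,0,0,0],[0,0,0,0],[0,0,0,0]], "jaw": 70, "grip_force": 60}}

```text
time_s: 10.15
ee_pos: [0.476, 0.2546, 0.0203]
eef_rot: [-0.0, 0.205, 0.979, -0.0]
ft_force: [-0.2, -0.1, 0.4]
gripper_width: 0.705
grasp_force: 0.0
```

{"fn": "step_arm", "kwargs": {"targets": [[0,0,-0.02,0],[0,0,-0.04,0],[0,0,-0.05,0],[0,0,-0.05,0],[0,0,0,0]]}}

```text
time_s: 10.78
ee_pos: [0.4799, 0.2561, 0.1863]
eef_rot: [0.005, 0.205, 0.979, 0.003]
ft_force: [0.5, -0.0, 0.4]
gripper_width: 0.699
grasp_force: 0.0
```

```bash
python3 - <<'E'
from h import *
w=capture("wrist");im=capture("scene")
tool([.643,-.0768,.16],177.7)
cv2.imwrite("pics/s5.png",np.vstack([cv2.resize(w[:300],(600,281)),cv2.resize(im[100:250,300:500],(600,310))]))
E
```

```text
t 10.88 pos [0.4763 0.2547 0.181 ] yaw 156.38 tilt [0.001 0.   ] F [-0.5  0.2 -0.2] w 0.7 gf 0.0
turn first -21.32 then shift [-0.1799 -0.3246  0.0211]
```

View pics/s5.png

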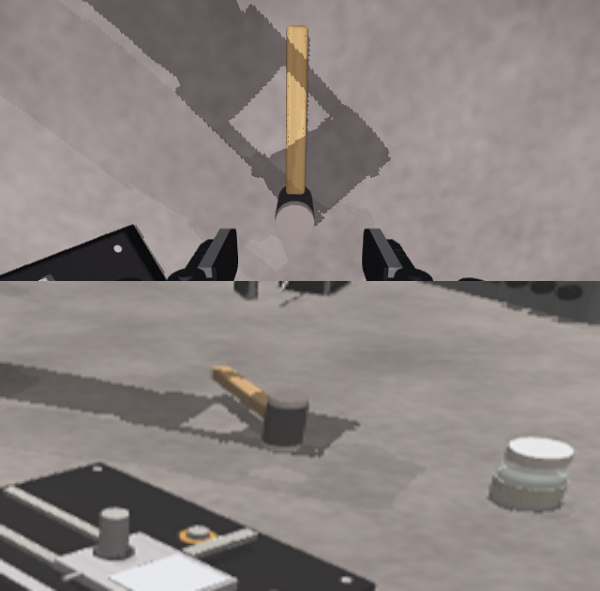

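The mallet stands upright on the bench, clear of the stage. Next I'll move to the post.

{"fn": "step_arm", "kwargs": {"targets": [[0,0,0,-10.6],[0,0,0,-10.6],[-0.025,-0.045,0,0],[-0.025,-0.045,0,0],[-0.025,-0.045,0,0]], "jaw": 75}}

```text
time_s: 11.5
ee_pos: [0.5441, 0.1152, 0.1777]
eef_rot: [-0.002, 0.021, 1.0, -0.0]
ft_force: [0.8, 1.0, 0.1]
gripper_width: 0.749
grasp_force: 0.0
```

{"fn": "step_arm", "kwargs": {"targets": [[-0.025,-0.045,0,0],[-0.025,-0.045,0,0],[-0.025,-0.045,0,0],[-0.03,-0.055,0,0],[0,0,0,0]]}}

```text
time_s: 12.12
ee_pos: [0.642, -0.0816, 0.1775]
eef_rot: [-0.002, 0.024, 1.0, -0.0]
ft_force: [-0.2, 1.1, -0.2]
gripper_width: 0.749
grasp_force: 0.0
```

{"fn": "step_arm", "kwargs": {"targets": [[0,0,0,0],[0,0,0,0],[0,0,0,0],[0,0,0,0],[0,0,0,0]]}}

```text
time_s: 12.75
ee_pos: [0.6421, -0.0771, 0.1807]
eef_rot: [0.0, 0.021, 1.0, -0.0]
ft_force: [0.7, -0.3, 1.6]
gripper_width: 0.752
grasp_force: 0.0
```

```bash
python3 - <<'E'
from h import *
i=camera_info("wrist");w=capture("wrist")
tool([.6437,-.0768,.051],177.7)
cv2.imwrite("pics/w6.png",w)
print(proj(i,[[.6437,-.0768,.09],[.640,.0065,.032],[.5735,-.1304,.044],[.656,-.130,.044]]))
E
```

```text
t 12.8 pos [ 0.6422 -0.0772  0.1807] yaw 177.61 tilt [ 0. -0.] F [-0.  -0.2  0.2] w 0.749 gf 0.0
turn first -0.09 then shift [-0.0015  0.0005  0.1297]
[[319.15064495 202.31509656]
 [414.06331916 174.74615238]
 [247.88710813 102.96214792]
 [257.94053958 202.33758177]]
```

View pics/w6.png

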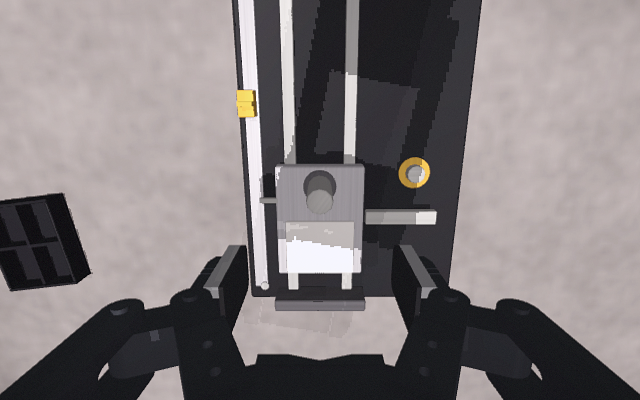

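The wrist view puts the post top at (319,201), which matches the prediction. The pointer is at row ≈200, the index at row ≈103, and the pin is flush in its bush. Next I'll descend and grip.

{"fn": "step_arm", "kwargs": {"targets": [[-0.001,0,0.04,0],[0,0,0.04,0],[0,0,0.035,0],[0,0,0.012,0],[0,0,0,0]]}}

```text
time_s: 13.42
ee_pos: [0.6427, -0.0775, 0.0529]
eef_rot: [-0.001, 0.021, 1.0, 0.0]
ft_force: [0.3, 0.1, 0.7]
gripper_width: 0.75
grasp_force: 0.0
```

{"fn": "step_arm", "kwargs": {"targets": [[0,0,0,0],[0,0,0,0],[0,0,0,0],[0,0,0,0],[0,0,0,0]], "jaw": 0, "grip_force": 100}}

```text
time_s: 14.05
ee_pos: [0.6445, -0.0774, 0.0556]
eef_rot: [0.001, 0.021, 1.0, 0.0]
ft_force: [-1.3, 2.5, 6.2]
gripper_width: 0.208
grasp_force: 97.4
```

```bash
python3 - <<'E'
from h import *
tool([.6437-.0825,-.0768+.0033,.053],177.7)
w=cv2.imread("pics/w6.png").astype(int)
print("ptr",[(r,w[r,262:274].sum(1).mean().round()) for r in range(192,210)])
print("idx",[(r,w[r,240:253].mean(0).round().tolist()) for r in range(86,121)])
E
```

```text
t 14.05 pos [ 0.6445 -0.0774  0.0556] yaw 177.57 tilt [0.003 0.   ] F [-1.3  2.5  6.2] w 0.208 gf 97.4
turn first -0.13 then shift [0.0834 0.0006 0.0023]
ptr [(192, np.float64(139.0)), (193, np.float64(140.0)), (194, np.float64(140.0)), (195, np.float64(137.0)), (196, np.float64(132.0)), (197, np.float64(224.0)), (198, np.float64(338.0)), (199, np.float64(416.0)), (200, np.float64(423.0)), (201, np.float64(424.0)), (202, np.float64(434.0)), (203, np.float64(256.0)), (204, np.float64(234.0)), (205, np.float64(255.0)), (206, np.float64(265.0)), (207, np.float64(264.0)), (208, np.float64(266.0)), (209, np.float64(262.0))]
idx [(86, [197.0, 192.0, 197.0]), (87, [198.0, 192.0, 197.0]), (88, [202.0, 194.0, 198.0]), (89, [156.0, 153.0, 162.0]), (90, [104.0, 199.0, 238.0]), (91, [100.0, 217.0, 244.0]), (92, [103.0, 217.0, 242.0]), (93, [103.0, 217.0, 241.0]), (94, [106.0, 222.0, 247.0]), (95, [106.0, 223.0, 247.0]), (96, [107.0, 223.0, 247.0]), (97, [107.0, 223.0, 247.0]), (98, [107.0, 223.0, 247.0]), (99, [107.0, 224.0, 247.0]), (100, [108.0, 225.0, 249.0]), (101, [87.0, 194.0, 220.0]), (102, [93.0, 202.0, 229.0]), (103, [96.0, 206.0, 233.0]), (104, [96.0, 206.0, 233.0]), (105, [96.0, 205.0, 232.0]), (106, [97.0, 210.0, 240.0]), (107, [99.0, 213.0, 247.0]), (108, [100.0, 215.0, 248.0]), (109, [100.0, 214.0, 248.0]), (110, [103.0, 219.0, 247.0]), (111, [106.0, 223.0, 247.0]), (112, [106.0, 223.0, 247.0]), (113, [106.0, 222.0, 247.0]), (114, [106.0, 223.0, 247.0]), (115, [106.0, 225.0, 249.0]), (116, [83.0, 202.0, 243.0]), (117, [135.0, 159.0, 184.0]), (118, [160.0, 152.0, 155.0]), (119, [169.0, 162.0, 166.0]), (120, [167.0, 162.0, 167.0])]
```

{"fn": "step_arm", "kwargs": {"targets": [[0.01,0,0,0],[0.016,0,0,0],[0.02,0,0,0],[0.018,0,0,0],[0.012,0,0,0]]}}

```text
time_s: 14.68
ee_pos: [0.5708, -0.0745, 0.0556]
eef_rot: [0.005, 0.021, 1.0, -0.0]
ft_force: [8.6, 1.6, 0.3]
gripper_width: 0.209
grasp_force: 98.3
```

{"fn": "step_arm", "kwargs": {"targets": [[0,0,0,0],[0,0,0,0],[0,0,0,0],[0,0,0,0],[0,0,0,0]]}}

```text
time_s: 15.3
ee_pos: [0.5711, -0.0745, 0.0556]
eef_rot: [0.005, 0.021, 1.0, -0.0]
ft_force: [7.4, 1.6, 2.0]
gripper_width: 0.207
grasp_force: 98.5
```

```bash
python3 - <<'E'
from h import *
tool([.6437-.0825,-.0768+.0033,.053],177.7)
i=camera_info("wrist");w=capture("wrist");t=capture("top");s=capture("scene")
for n,m in(("w",w),("t",t),("s",s)):cv2.imwrite(f"pics/{n}7.png",m)
c="wrist"
b=proj(i,[[.5735,-.1304,.044]])[0];print(b)
bw=proj("top",[[.5735,-.1304,.044]])[0];bs=proj("scene",[[.5735,-.1304,.044]])[0]
def crop(m,p,h):
    x,y=int(np.clip(p[0],h,640-h)),int(np.clip(p[1],h,400-h));print(x-h,y-h);return cv2.resize(m[y-h:y+h,x-h:x+h],(390,390),interpolation=cv2.INTER_NEAREST)
cv2.imwrite("pics/c7.png",np.hstack([crop(w,b,39),crop(s,bs,26)]))
E
```

```text
t 15.3 pos [ 0.5711 -0.0745  0.0556] yaw 177.55 tilt [ 0.01  -0.001] F [7.4 1.6 2. ] w 0.207 gf 98.5
turn first -0.15 then shift [0.0099 0.0007 0.0025]
[206.27447812 255.92369526]
167 216
269 198
```

View pics/c7.png

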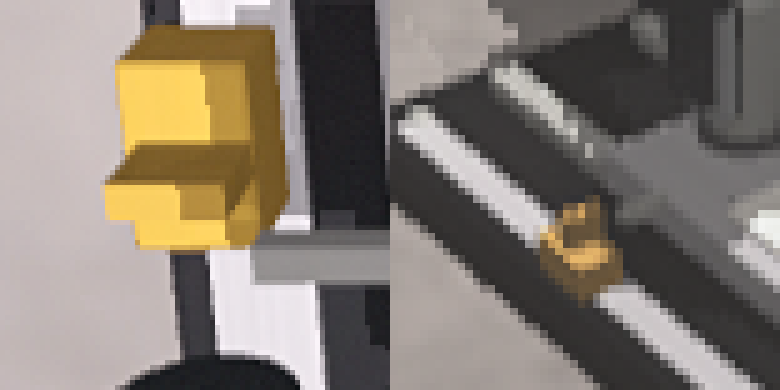

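In the wrist crop the blade top is centred at row ≈256 and the pointer at ≈269, so about 7.5 mm of pull remains.

{"fn": "step_arm", "kwargs": {"targets": [[0.003,0,0,0],[0.003,0,0,0],[0.0018,0,0,0],[0,0,0,0],[0,0,0,0]]}}

```text
time_s: 16.08
ee_pos: [0.5635, -0.0743, 0.0556]
eef_rot: [0.005, 0.021, 1.0, -0.0]
ft_force: [7.7, 2.0, 1.0]
gripper_width: 0.207
grasp_force: 98.2
```

```bash
python3 - <<'E'
from h import *
tool([.6437-.081,-.0768+.0033,.053],177.7)
i=camera_info("wrist");w=capture("wrist")
cv2.imwrite("pics/w8.png",w)
b=proj(i,[[.5735,-.1304,.044]])[0]
x,y=int(b[0]),int(b[1]);print(x-30,y-30)
cv2.imwrite("pics/c8.png",cv2.resize(w[y-30:y+30,x-30:x+30],(600,600),interpolation=cv2.INTER_NEAREST))
E
```

```text
t 16.07 pos [ 0.5635 -0.0743  0.0556] yaw 177.55 tilt [ 0.01  -0.001] F [7.7 2.  1. ] w 0.207 gf 98.2
turn first -0.15 then shift [0.0008 0.0007 0.0026]
177 239
```

View pics/c8.png

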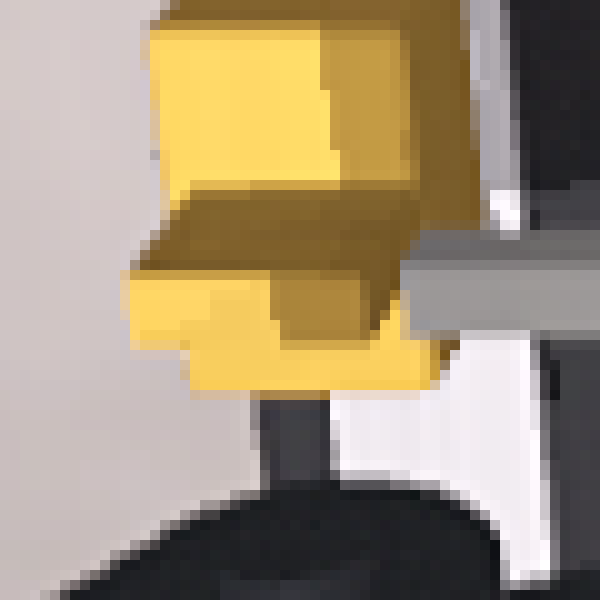

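The pointer top spans crop rows ≈262–335 and the blade top ≈270–343. That is about 0.4 mm too far, so I'll ease it back.

{"fn": "step_arm", "kwargs": {"targets": [[-0.0004,0,0,0],[0,0,0,0],[0,0,0,0],[0,0,0,0],[0,0,0,0]]}}

```text
time_s: 16.75
ee_pos: [0.5639, -0.0743, 0.0556]
eef_rot: [0.005, 0.021, 1.0, -0.0]
ft_force: [7.4, 1.1, 1.3]
gripper_width: 0.211
grasp_force: 98.2
```

```bash
python3 - <<'E'
from h import *
tool([.6437-.081,-.0768+.0033,.053],177.7)
i=camera_info("wrist");w=capture("wrist").astype(int)
y0=239
for n,xs in(("ptr",slice(222,236)),("bladeL",slice(192,203)),("bladeR",slice(205,212))):
    print(n,[(r,int(w[r,xs].sum(1).mean())) for r in range(258,278)])
# map: x along stage of blade/pointer centre rows
c,s=np.cos(-.0398),np.sin(-.0398)
for nm,uv in(("ptr",(218,239+30.2)),("blade",(213,239+30.6))):
    p=back(i,uv,.044);print(nm,p.round(4),round(c*p[0]+s*p[1],4))
E
```

```text
t 16.75 pos [ 0.5639 -0.0743  0.0556] yaw 177.55 tilt [ 0.01  -0.001] F [7.4 1.1 1.3] w 0.211 gf 98.2
turn first -0.15 then shift [0.0013 0.0007 0.0026]
ptr [(258, 266), (259, 266), (260, 283), (261, 326), (262, 336), (263, 317), (264, 311), (265, 379), (266, 454), (267, 462), (268, 460), (269, 459), (270, 459), (271, 457), (272, 482), (273, 498), (274, 513), (275, 511), (276, 519), (277, 519)]
bladeL [(258, 364), (259, 341), (260, 317), (261, 296), (262, 273), (263, 264), (264, 248), (265, 336), (266, 562), (267, 573), (268, 569), (269, 568), (270, 563), (271, 544), (272, 547), (273, 550), (274, 564), (275, 559), (276, 557), (277, 548)]
bladeR [(258, 270), (259, 270), (260, 265), (261, 259), (262, 265), (263, 266), (264, 261), (265, 296), (266, 366), (267, 367), (268, 364), (269, 363), (270, 366), (271, 361), (272, 404), (273, 541), (274, 554), (275, 552), (276, 560), (277, 495)]
ptr [ 0.5739 -0.1253  0.044 ] 0.5785
blade [ 0.574  -0.1278  0.044 ] 0.5787
```

```bash
python3 -c "
from bench import *
print(r.finish_job())"
```

```text
the job is handed in; nothing more can be done
None
```

I handed the job in at about 17 s: the lock pin is fully down, the mallet stands on the bench clear of the stage, and the gripper is holding the carriage with its pointer within about 0.2 mm of the brass index. The jar, screwdriver and chip tray were left alone.

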